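# Snap the pail's lid shut all round

## Robot

A 6-joint arm with a two-finger parallel gripper is mounted at the origin on a cart in front of the work surface, level with it; the furniture and walls round the work are solid. World frame = base frame: x ahead of the robot, y to its left, z up, the work surface at z = 0. Lengths are in mm, angles in rad, forces in N, time in s.
With the tool pointing down it reaches from about 350 to 975 mm from the base axis. Payload 7.1 kg.
Tool frame: the origin (TCP) lies on the front face of the gripper's body, between the roots of the fingers; the fingertips stand 80 mm ahead of it and the grasp point (between the pads) lies 61 mm ahead of it (env.tips_ahead is the distance from the TCP to the fingertips, in mm); z points along the fingers, y is the line along which they close (so a half turn about z gives the same grasp; the last joint's range is limited). The gripper opens to 88 mm and grips with 3 to 60 N. Pads are 20 mm wide; open, the fingers measure 115 mm over their backs; the gripper's body (75 mm by 178 mm) begins 61 mm behind the grasp point.
Start: joints at [-1.349, 0.423, 1.63, -0, 1.089, -0.019], TCP at [149.069, -606.946, 302.675] pointing down, gripper open.
Joint ranges: [-3, 3], [-0.9, 2.11], [0.09, 2.58], [-1.31, 4.45], [0.11, 2.69], [-2.54, 2.54]. Speed limits (rad/s): [2.39, 2.39, 3.01, 3.14, 3.14, 3.14].

## Interface

Orientations are given as a unit quaternion [x, y, z, w].
In Python, from station import env, set_gripper, viewer, workorder gives the robot as it stands. Calls block until the motion is done:
- env.reach(position, orientation): joint-space move of the TCP to a pose.
- env.move_l(position, rot=None, rate=150, f_stop=None): straight line of the TCP; rot=None keeps the orientation; rate is the mean speed in mm/s. With f_stop (N) it stops when the force on the tool has changed by that much, and returns True; else False.
- env.move_joints(angles): joint-space move.
- set_gripper(opening): finger opening in mm; the grip force is fixed at half the most; returns when the fingers have stopped.
- env.hold(seconds).
- env.ik(position, orientation): joint angles nearest the present ones, or None.
- env.read_state(): the state.
- viewer.camera(name): name is "scene" or "top" or "wrist"; returns the picture (420x560x3 uint8, blue, green, red); there is no depth.
- viewer.camera_params(name): a dict with "fx", "fy", "cx", "cy" (pixels), "dist" ([k1, k2, p1, p2, k3] as OpenCV has them; the pictures are not rectified), "pose" (4x4, takes a point from camera to world coordinates); the wrist camera has in their place "tool_from_camera" (4x4, takes a point from camera to tool coordinates, whose origin is the TCP and whose axes are the flange's). Camera axes: x right, y up, looking along -z (the intrinsics and any distortion apply to the point x, -y, -z); pixel columns grow to the right and rows downward; lengths in mm; the calibration is good to about 2 mm. A picture is of the moment at which its call begins: read the wrist's pose just before it. camera_params takes no time and is no camera call.
A pose or a line that the arm cannot do raises env.IKError and nothing moves.
- workorder.sign_off(): hands the job in; it is judged then, once.
The state is a dict: "time_s": time; "qpos": joint angles; "dq": joint speeds; "tau": joint torques, N m; "tool_pos": TCP position; "orientation": TCP orientation; "force": force on the tool from outside, world axes, zero at the start; "wrist_torque": the same for the moment, N m; "width": finger opening in mm; "grip_force": force on a finger pad.
Only numpy, scipy, OpenCV 4.12 (cv2) and the standard library are available. Lean on these libraries where they do the work, as an engineer would, in place of code of your own. Each camera call takes 0.05 s, during which the arm holds its last target. There are 200 camera calls.

## Task

The white pail is going back into the cold store: fold its wire handle down to one side, out of the way, then run closed fingertips round the rim of the lid and press all eight locking tabs fully home. Only touch and press, and lightly: do not grip or lift the pail, tip it or shove it along the counter, and leave the things around it where they are.

Things in the scene. Friction and masses are not known exactly. Their poses are not given: they have to be found in the camera images.
- pail: White plastic pail, 1.9 to 2.9 kg, loose on the counter: foot 130 mm wide, 147 mm below the lid, 156 mm over the lid's tabs; rim 140 mm above the counter once all tabs are home. Origin: centre of the underside; z up; the y axis runs through the two ears of the wire handle. Inside the tabs a flat lid panel 134 mm up, with a fixed bead 107 to 122 mm across, 138 mm up.
- bail (a joint): The pail's wire handle, rad: 0 upright over the lid, positive leaning to the pail's +x, negative to its -x; stops at +-2.0, down beside the tub. Pivot line: along the pail's y axis, 111 mm above the counter. Within 0.3 rad of upright it stays where it leans, past about 0.4 rad it drops by its own weight; under 1 N at the grip moves it.
- bail_grip (a point): Middle of the wire handle's white grip tube (15 mm thick, 76 mm long, parallel to the pail's y axis), 96 mm from the pivot line; upright it is 207 mm above the counter. The hoop of 4 mm wire leaves the ears 86 mm each side of the pail's axis.
- tab0 (a joint): Locking tab 0 of the lid, m: 0 is 6 mm proud of home, 0.006 fully home; it yields straight down at about 4 N and stays where pressed. Eight equal tabs form the rim, a ring 62 to 78 mm from the pail's axis; each spans 41 degrees, with 4 degree gaps. The middle of tab 0 lies along the pail's +x axis, the others follow counter-clockwise from above.
- tab1 (a joint): Locking tab 1, like tab 0; its middle is 45 degrees counter-clockwise (from above) from the pail's +x axis. Every tab is of slick plastic, flat on top over its middle 17 degrees and slopes down 7.5 mm to both ends, so a fingertip moved round at the height of the seated rim rides over a proud tab and pushes it down.
- tab2 (a joint): Locking tab 2, like tab 0; its middle is 90 degrees counter-clockwise (from above) from the pail's +x axis.
- tab3 (a joint): Locking tab 3, like tab 0; its middle is 135 degrees counter-clockwise (from above) from the pail's +x axis.
- tab4 (a joint): Locking tab 4, like tab 0; its middle is 180 degrees counter-clockwise (from above) from the pail's +x axis.
- tab5 (a joint): Locking tab 5, like tab 0; its middle is 225 degrees counter-clockwise (from above) from the pail's +x axis.
- tab6 (a joint): Locking tab 6, like tab 0; its middle is 270 degrees counter-clockwise (from above) from the pail's +x axis.
- tab7 (a joint): Locking tab 7, like tab 0; its middle is 315 degrees counter-clockwise (from above) from the pail's +x axis.
- marker: Bystander: black and white marker pen, 132 x 15 x 16 mm, lying in front of the pail; origin at its underside's centre.
- dip_cup: Bystander: small steel dip cup, 63 mm wide, 36 mm high, behind the pail; origin at its underside's centre.
- shaker: Bystander: steel pepper shaker, 47 mm wide, 66 mm high, left of the pail; origin at its underside's centre.
- label_roll: Bystander: roll of white labels, 60 mm wide, 25 mm high, lying flat, left of the pail; origin at its underside's centre.
- tongs: Bystander: serving tongs, 234 x 62 x 18 mm, lying left of the pail; origin at its underside's centre.
- dredger: Bystander: dark steel shaker cup, 51 mm wide, 96 mm high, left of the pail; origin at its underside's centre.

How it is judged (in metres and radians):
On the way, in this order (a step that is already met when the one before it is completed fails the run):
1. the wire handle is folded down to one side ((value of joint bail above 1.75 rad or value of joint bail below -1.75 rad)), for 0.2 s.
2. all eight tabs of the lid are pressed home (value of joint each of tab0, tab1, tab2, tab3, tab4, tab5, tab6, tab7 above 0.0045 m), for 0.2 s.
At the end, for the whole second after the job is handed in: Every one of the eight tabs is within 1.5 mm of fully home, the wire handle is down on one side (more than 1.75 rad from upright), and the pail stands upright and still on the counter within 30 mm of where it was (all of step 2 and (value of joint bail above 1.75 rad or value of joint bail below -1.75 rad) and angle between pail's own z axis and vertical below 0.04 rad and height (world z) of pail below 0.006 m and distance of pail from where it was at the start of the episode below 0.03 m and linear speed of pail below 0.01 m/s); the robot touches nothing.
It fails at once if the pail is lifted or tipped (height (world z) of pail above 0.012 m or angle between pail's own z axis and vertical above 0.12 rad).
It fails at once if the pail is shoved more than 30 mm along the counter (distance of pail from where it was at the start of the episode above 0.03 m).
It fails at once if the pail is pressed with more than 40 N (contact force between the fingers and pail above 40 N).
It fails at once if a bystander is moved more than 20 mm (distance of any of marker, dip_cup, shaker, label_roll, tongs, dredger from where it was at the start of the episode above 0.02 m).
It also fails if it takes over 69 s, if anything falls off the work surface, if the arm or the gripper's body presses on something with over 40 N, if the wrist force passes 120 N, or if a joint passes its speed limit or range.

## Working session

There is one attempt and no reset: what is moved stays moved. The work goes in short steps, each a Python script; the robot and the scene stay as the last script left them, time stands still between calls to the robot, and variables do not carry over. Pictures are saved under pics/ and viewed, at most 10 in all, crops included, and the job is handed in when it is done.

```bash
ls; mkdir -p pics
python3 - <<'E'
from station import env, set_gripper, viewer, workorder
import cv2, numpy as np
for n in("scene","top"):
    cv2.imwrite(f"pics/{n}0.png",viewer.camera(n)); p=viewer.camera_params(n); print(n,{k:np.round(v,3).tolist() for k,v in p.items()})
s=env.read_state();print(s)
print(viewer.camera_params("wrist"))
E
```

```text
pics
scene {'fx': 446.383, 'fy': 446.383, 'cx': 279.992, 'cy': 212.009, 'dist': [-0.069, 0.0, 0.0, 0.0, 0.0], 'pose': [[0.881, 0.349, -0.32, 274.691], [-0.474, 0.652, -0.591, -494.871], [0.002, 0.673, 0.74, 795.066], [0.0, 0.0, 0.0, 1.0]]}
top {'fx': 413.308, 'fy': 413.308, 'cx': 277.235, 'cy': 205.735, 'dist': [-0.094, 0.0, 0.0, 0.0, 0.0], 'pose': [[0.009, 0.981, -0.195, 390.572], [-0.999, 0.017, 0.038, 26.432], [0.04, 0.194, 0.98, 1093.16], [0.0, 0.0, 0.0, 1.0]]}
{'time_s': 0.1, 'qpos': array([-1.34899499e+00,  4.23756015e-01,  1.63056266e+00, -9.41101383e-07,
        1.08855890e+00, -1.90015455e-02]), 'dq': array([-0.00013115, -0.0013021 , -0.00160523,  0.00094138, -0.00092795,
        0.00094997]), 'tau': array([ 1.13487893e-04, -5.45615423e+01, -2.74326074e+01,  6.44478248e-02,
        1.88447151e-02, -2.76225455e-05]), 'tool_pos': array([ 148.99624732, -606.61007135,  302.00459845]), 'orientation': array([ 9.92760267e-01,  1.20110943e-01, -6.54489381e-05, -6.39123019e-04]), 'force': array([-0.13676271, -0.31872228,  0.59580453]), 'wrist_torque': array([ 0.07282229, -0.07091633,  0.01164408]), 'grip_force': 0.0, 'width': 88.08681108269585}
{'fx': 339.37792384162196, 'fy': 339.37792384162196, 'cx': 278.3709951155701, 'cy': 209.0556696740623, 'dist': array([0.01201641, 0.        , 0.        , 0.        , 0.        ]), 'tool_from_camera': array([[ 5.56201598e-04,  9.67016704e-01,  2.54712358e-01,
         6.96885565e+01],
       [ 9.99999115e-01, -2.29960962e-04, -1.31059607e-03,
        -5.96396893e-01],
       [-1.20879439e-03,  2.54712861e-01, -9.67015976e-01,
        -8.26438805e+01],
       [ 0.00000000e+00,  0.00000000e+00,  0.00000000e+00,
         1.00000000e+00]])}
```

View pics/scene0.png

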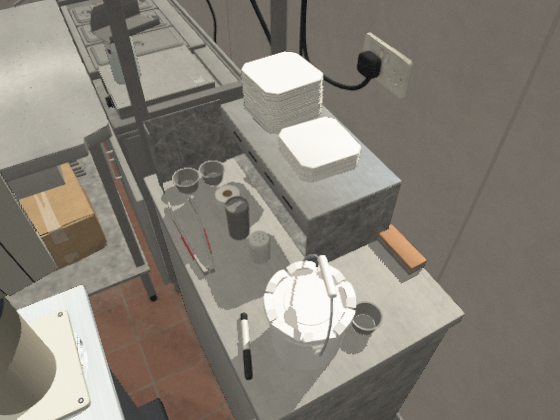

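View pics/top0.png

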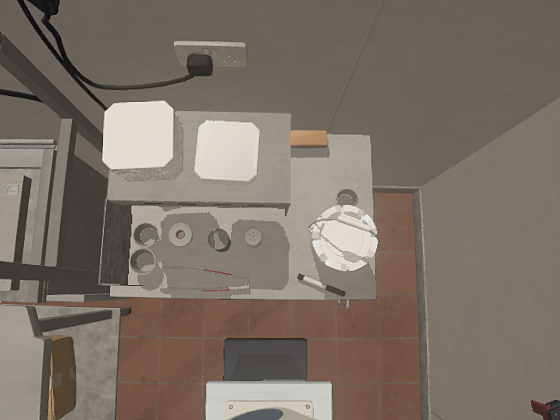

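Both views show the pail: its lid is at about (310,298) in the scene view and (344,238) in the top view, with the marker in front, the cup behind and the shaker to the left. The grip tube is at about (326,276) in the scene view. I'll cast rays for a first fix, then view it from the wrist at two places.

```bash
cat > h.py <<'E'
from station import env, set_gripper, viewer, workorder
import cv2, numpy as np
from scipy.spatial.transform import Rotation as R
def ray(p,pose,uv):
    K=np.array([[p["fx"],0,p["cx"]],[0,p["fy"],p["cy"]],[0,0,1]])
    u=cv2.undistortPoints(np.array(uv,float).reshape(-1,1,2),K,np.array(p["dist"])).reshape(-1,2)
    d=np.c_[u[:,0],-u[:,1],-np.ones(len(u))]@pose[:3,:3].T
    return pose[:3,3],d
def plane(p,pose,uv,z):
    o,d=ray(p,pose,uv); return o+d*((z-o[2])/d[:,2])[:,None]
def tri(rays):
    A=np.zeros((3,3));b=np.zeros(3)
    for o,d in rays:
        d=d.ravel()/np.linalg.norm(d);M=np.eye(3)-np.outer(d,d);A+=M;b+=M@o
    x=np.linalg.solve(A,b)
    return x,[float(np.linalg.norm(np.cross(x-o,d.ravel()/np.linalg.norm(d)))) for o,d in rays]
def wpose(s,p):
    T=np.eye(4);T[:3,:3]=R.from_quat(s["orientation"]).as_matrix();T[:3,3]=s["tool_pos"]
    return T@np.array(p["tool_from_camera"])
def down(yaw):  # tool x axis at world yaw, z down
    c,s=np.cos(yaw),np.sin(yaw)
    return R.from_matrix(np.array([[c,s,0],[s,-c,0],[0,0,-1]])).as_quat()
def project(p,pose,X):
    X=(np.atleast_2d(X)-pose[:3,3])@pose[:3,:3]
    K=np.array([[p["fx"],0,p["cx"]],[0,p["fy"],p["cy"]],[0,0,1]])
    return cv2.projectPoints(X*[1,-1,-1],np.zeros(3),np.zeros(3),K,np.array(p["dist"]))[0].reshape(-1,2)
E
python3 - <<'E'
from h import *
for n,uv in(("top",[(344,238)]),("scene",[(310,298)])):
    p=viewer.camera_params(n);print(n,plane(p,p["pose"],uv,140))
p=viewer.camera_params("top");c=plane(p,p["pose"],[(344,238)],140)[0]
print(plane(p,p["pose"],[(345,300),(300,276),(345,291),(346,195),(375,200)],0))
for dx in(-130,-190):
  for yaw in (0,): 
    for z in (420,480):
      print(dx,z,env.ik([c[0]+dx,c[1],z],down(yaw)))
E
```

```text
top [[ 505.62333064 -167.38565001  140.        ]]
scene [[ 509.56183216 -168.4265327   140.        ]]
[[ 359.21108892 -195.54804146    0.        ]
 [ 420.8009208   -77.25873521    0.        ]
 [ 382.48197223 -195.92957644    0.        ]
 [ 640.8946026  -204.00564905    0.        ]
 [ 628.34277986 -284.46243203    0.        ]]
-130 420 [-4.48147953e-01 -4.48844613e-02  1.93382305e+00 -4.44089210e-16
  1.25265407e+00  1.12264837e+00]
-130 480 [-4.48147953e-01 -9.24678786e-02  1.84410858e+00 -4.44089210e-16
  1.38995195e+00  1.12264837e+00]
-190 420 [-5.20934030e-01 -1.46190286e-01  2.02270214e+00 -4.44089210e-16
  1.26508080e+00  1.04986230e+00]
-190 480 [-5.20934030e-01 -1.94447952e-01  1.92842071e+00 -4.44089210e-16
  1.40761990e+00  1.04986230e+00]
```

Run:
```python
from h import *
import pickle
p=viewer.camera_params("wrist");out=[]
for i,(x,y) in enumerate([(470,-100),(560,-230)]):
    env.reach([x,y,470],down(0)); env.hold(.3)
    s=env.read_state();im=viewer.camera("wrist");cv2.imwrite(f"pics/w{i}.png",im);out.append((wpose(s,p),im))
pickle.dump(out,open("w.pkl","wb"));print(s["time_s"],s["tool_pos"])
cv2.imwrite("pics/w_both.png",cv2.resize(np.hstack([o[1] for o in out]),(0,0),fx=.71,fy=.71))
```

```text
3.65 [ 559.65691673 -228.92251843  470.67289978]
```

View pics/w_both.png

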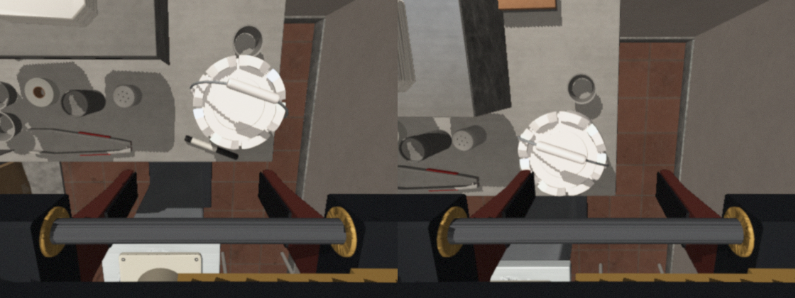

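Both wrist views show the lid, at about (240,103) on the left and (562,153) on the right in this scaled picture. The wire hoop runs roughly along the image diagonal, with the tube in the middle. I'll enlarge the two lids.

Run:
```python
import pickle,cv2,numpy as np
o=pickle.load(open("w.pkl","rb"))
a=o[0][1][65:225,255:415];b=o[1][1][145:305,155:315]
im=cv2.resize(np.hstack([a,b]),(0,0),fx=2.5,fy=2.5,interpolation=cv2.INTER_CUBIC)
im=np.uint8(255*(im/255.)**1.6)
cv2.imwrite("pics/lids.png",im)
```

```text
(no output)
```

View pics/lids.png

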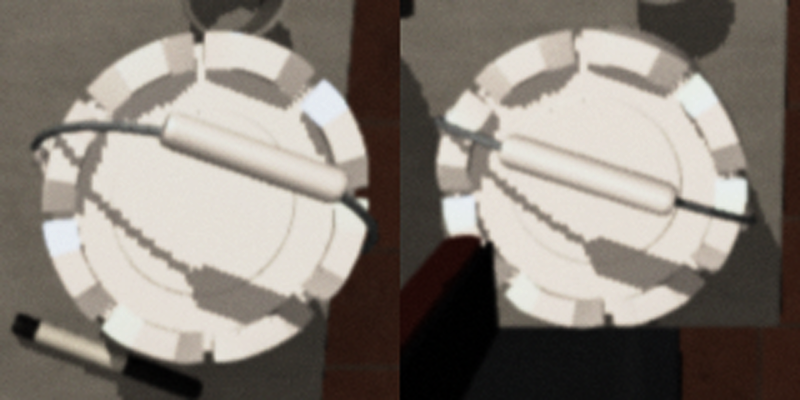

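The enlarged lids give these positions. Left: tube from (165,130) to (345,182), lid centre (206,197). Right: tube from (502,150) to (672,195), lid centre (592,177). Next I triangulate.

Run:
```python
from h import *
import pickle
o=pickle.load(open("w.pkl","rb"));p=viewer.camera_params("wrist")
f=[lambda x,y:[(x/2.5+255,y/2.5+65)],lambda x,y:[((x-400)/2.5+155,y/2.5+145)]]
pts={}
for n,a,b in [("tubeL",(166,130),(503,150)),("tubeR",(344,182),(672,195)),("lid",(206,197),(592,177)),("gapT",(201,72),(583,60)),("gapB",(208,350),(608,318)),("gapL",(85,190),(480,170))]:
    x,e=tri([ray(p,o[i][0],f[i](*q)) if 0 else (o[i][0][:3,3],ray(p,o[i][0],f[i](*q))[1][0]) for i,q in enumerate((a,b))]);pts[n]=x;print(n,x.round(1),np.round(e,1))
m=(pts["tubeL"]+pts["tubeR"])/2;d=pts["tubeL"]-pts["tubeR"];yw=np.arctan2(d[1],d[0]);print("mid",m,"len",np.linalg.norm(d),"y dir",np.degrees(yw))
# lid outer outline by colour mask, ellipse-fit rim points on z=140
for i in(0,1):
    for k in ("gapT","gapB"):
        pass
    print(plane(p,o[i][0],f[i](*[(206,197),(592,177)][i]),140))
c=pts["lid"]
for k in("gapT","gapB","gapL"): v=pts[k]-c;print(k,np.degrees(np.arctan2(v[1],v[0])),np.hypot(v[0],v[1]))
for n in("top","scene"):
    q=viewer.camera_params(n);print(n,project(q,q["pose"],np.array([m,pts["tubeL"],pts["tubeR"],c])).round(1).tolist())
```

```text
tubeL [ 542.2 -142.4  206.1] [0.2 0.2]
tubeR [ 522.4 -213.7  206.9] [0.5 0.5]
lid [ 512.  -170.4  141.3] [0.3 0.3]
gapT [ 569.4 -166.9  131.7] [0.7 0.7]
gapB [ 435.6 -175.6  140.9] [1. 1.]
gapL [ 514.8 -113.   137.5] [0. 0.]
mid [ 532.33128747 -178.03236441  206.49576615] len 73.94942211558147 y dir 74.46815562748297
[[ 511.62251128 -170.82318287  140.        ]]
[[ 511.83674285 -170.09244695  140.        ]]
gapT 3.5478972339802177 57.593521105071524
gapB -176.10883145673944 76.53984804220067
gapL 87.19303160622847 57.47272429509625
top [[354.5, 222.4], [338.4, 217.7], [370.7, 227.0], [345.3, 235.3]]
scene [[327.7, 274.6], [321.1, 256.4], [334.7, 294.0], [311.9, 297.9]]
```

Run:
```python
from h import *
set_gripper(0)
a=np.radians(-16);u=np.array([np.cos(a),np.sin(a),0]);m=np.array([532.3,-178,0]);q=down(a)
env.reach(m-45*u+[0,0,310],q)
env.move_l(m-45*u+[0,0,268],rate=100)
print(env.move_l(m+38*u+[0,0,266],rate=70,f_stop=10),env.read_state()["tool_pos"],env.read_state()["force"])
env.hold(.5)
env.move_l(m+38*u+[0,0,330],rate=150)
s=env.read_state();print(s["time_s"],s["force"],s["width"])
im=np.hstack([viewer.camera("top")[170:310,270:410],viewer.camera("scene")[230:370,240:380]])
cv2.imwrite("pics/after.png",cv2.resize(im,(0,0),fx=2.8,fy=2.8))
```

```text
False [ 568.47157113 -188.36428388  265.98291099] [ 0.35022372 -0.49017935  0.47338823]
8.7917 [ 0.28250564  0.23734633 -0.06416063] 0.5816532587669561
```

View pics/after.png

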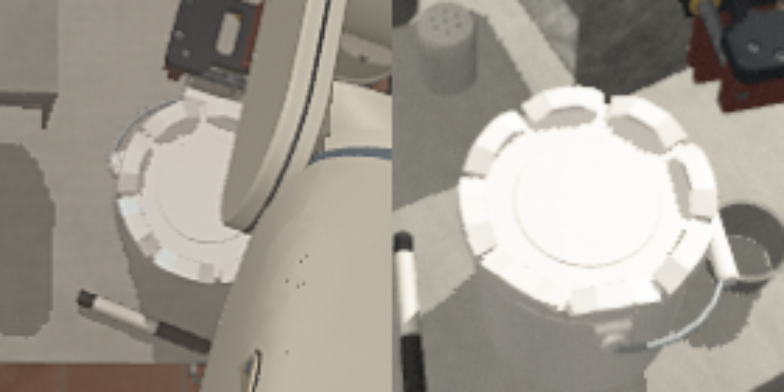

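The handle has dropped to the cup side: the tube is at about (725,250) in the right half, which is about (359,319) in the full scene picture. I'll compare that with the predicted angle and re-measure the lid from the wrist.

Run:
```python
from h import *
import pickle
a=np.radians(-16);u=np.array([np.cos(a),np.sin(a),0]);v=np.array([-u[1],u[0],0]);c=np.array([512,-170.4,0])
env.reach([470,-190,470],down(0));env.hold(.3)
p=viewer.camera_params("wrist");s=env.read_state();im=viewer.camera("wrist");P=wpose(s,p)
sc=viewer.camera("scene");q=viewer.camera_params("scene")
pickle.dump((P,im),open("w2.pkl","wb"));print(s["time_s"])
for b in(1.2,1.5,1.75,2.0):
    X=c+u*96*np.sin(b)+[0,0,111+96*np.cos(b)];E=[X+38*v,X-38*v]
    a1=project(q,q["pose"],E);print(b,a1.round().tolist())
k=project(q,q["pose"],E)
x0,y0=240,220;A=cv2.resize(sc[y0:y0+150,x0:x0+150],(0,0),fx=2.66,fy=2.66)
cc=project(p,P,c+[0,0,140])[0].astype(int);print(cc)
X0,Y0=cc-85;X0=max(X0,0);Y0=max(Y0,0);print(X0,Y0)
B=cv2.resize(im[Y0:Y0+170,X0:X0+170],(399,399),interpolation=cv2.INTER_CUBIC)
# predicted outlines
t=np.linspace(0,2*np.pi,200)
for pp,PP,I,f in((q,q["pose"],A,lambda z:(z-[x0,y0])*2.66),(p,P,B,lambda z:(z-[X0,Y0])*399/170)):
    for z in f(project(pp,PP,np.array([k for k in E]))): cv2.circle(I,tuple(z.astype(int)),3,(0,0,255),-1)
    for z in f(project(pp,PP,np.c_[c[0]+78*np.cos(t),c[1]+78*np.sin(t),0*t+140])): cv2.circle(I,tuple(z.astype(int)),0,(0,200,0),-1)
    for j in range(8):
        g=a+np.radians(22.5+45*j);z=f(project(pp,PP,c+[70*np.cos(g),70*np.sin(g),140]))[0];cv2.circle(I,tuple(z.astype(int)),2,(255,0,0),-1)
n=min(len(A),len(B));cv2.imwrite("pics/chk.png",np.hstack([A[:n],B[:n]]))
```

```text
9.9167
1.2 [[355.0, 269.0], [370.0, 306.0]]
1.5 [[357.0, 277.0], [371.0, 313.0]]
1.75 [[354.0, 285.0], [368.0, 320.0]]
2.0 [[349.0, 292.0], [362.0, 327.0]]
[262 143]
177 58
```

View pics/chk.png

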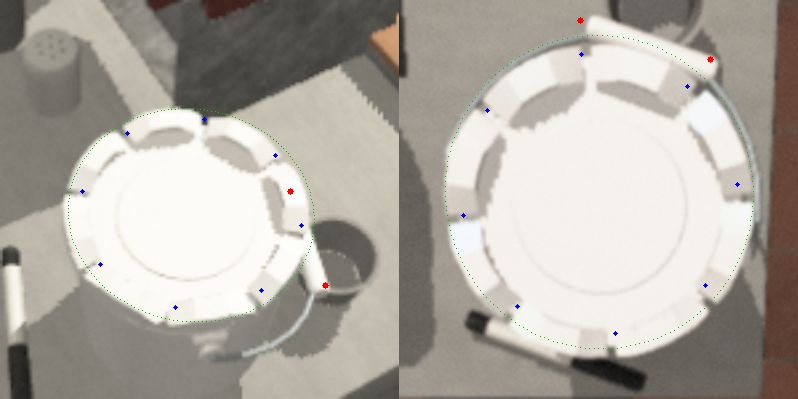

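The handle is fully down and matches 2.0 rad. The gaps and the bead show the lid centre nearer (510,-172) and the pail's x axis at about -20°. I'll press one tab to find the seated height, then sweep round at that height.

Run:
```python
from h import *
c=np.array([510,-172]);a0=np.radians(-20+180)
P=lambda g,z:np.r_[c+70*np.array([np.cos(g),np.sin(g)]),z+80]
env.reach(P(a0,165),down(0));env.move_l(P(a0,152),rate=60)
f0=env.read_state()["force"]
r=env.move_l(P(a0,134),rate=15,f_stop=11);s=env.read_state()
z0=s["tool_pos"][2]-80;print(r,z0,s["force"]-f0,s["tool_pos"],P(a0,0))
env.move_l(P(a0,z0+.3),rate=15);env.hold(.1);s=env.read_state();print(s["tool_pos"][2]-80,s["force"]-f0,s["time_s"])
```

```text
True 139.60958095130962 [-2.34907746  1.05009452 12.07548947] [ 444.34308122 -148.08089902  219.60958095] [ 444.22151654 -148.05858997   80.        ]
140.00756237006718 [-1.43693467  0.86344673  5.85257398] 12.4917
```

Run:
```python
from h import *
c=np.array([510,-172]);a0=np.radians(160)
P=lambda g,z:np.r_[c+70*np.array([np.cos(g),np.sin(g)]),z+80]
f0=np.array([.3,.2,0.])
for i in range(1,26):
    g=a0+np.radians(15*i)
    r=env.move_l(P(g,139.5),rate=45,f_stop=22);s=env.read_state()
    print(i*15,r,s["force"].round(1),round(s["tool_pos"][2]-80,2))
    if r: break
print(s["time_s"])
```

```text
15 False [-0.3 -1.5  1.4] 139.37
30 False [-0.6 -2.1  4.5] 139.7
45 False [-1.6  1.3  8. ] 139.9
60 False [-0.1  0.5  4.6] 139.6
75 False [0.1 0.6 7. ] 139.75
90 False [-2.4  0.7  8. ] 139.83
105 False [-0.8 -0.2  6. ] 139.68
120 False [0.9 0.9 5.3] 139.83
135 False [-1.1 -0.8  6.3] 139.98
150 False [-0.9  0.   4.6] 139.82
165 False [ 1.4 -2.1  3.7] 139.72
180 False [-0.9 -2.4  6.8] 139.96
195 False [-0.3 -0.8  6.7] 139.79
210 False [ 0.6 -1.9  3.9] 139.54
225 False [-0.3 -0.6  6.5] 140.01
240 False [ 0.5 -0.1  5.1] 139.82
255 False [3.1 0.7 4.1] 139.55
270 False [ 2.  -0.1  8. ] 139.9
285 False [ 0.7 -0.2  7.5] 139.83
300 False [-2.3 -0.1  7.6] 139.26
315 False [1.3 0.9 8.3] 139.88
330 False [1.5 0.1 7.5] 139.68
345 False [-1.8 -0.9  7.2] 139.36
360 False [1.5 2.  9.7] 139.82
375 False [-0.6 -3.2  3.8] 139.23
26.45
```

Run:
```python
from h import *
import pickle
s=env.read_state();env.move_l(s["tool_pos"]+[0,0,60],rate=100)
env.reach([470,-190,470],down(0));env.hold(.3)
s=env.read_state();p=viewer.camera_params("wrist");im=viewer.camera("wrist");sc=viewer.camera("scene")
_,old=pickle.load(open("w2.pkl","rb"))
I=[cv2.resize(x,(0,0),fx=2.3,fy=2.3,interpolation=cv2.INTER_CUBIC) for x in(im[58:228,177:347],sc[220:390,240:410])]
I=np.uint8(255*(np.hstack(I)/255.)**1.6);cv2.imwrite("pics/end.png",I);print(s["time_s"],s["force"])
```

```text
28.3 [-0.31182904  1.08669991 -0.33092816]
```

View pics/end.png

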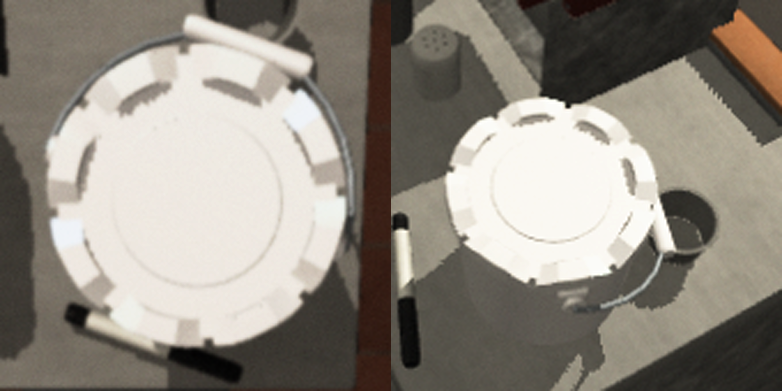

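The lid is now even all round at (198,195): the tab shadows are short and equal, the pail hasn't moved visibly, the handle is down at (250,45), and the marker and cup are where they were. Handing in.

```bash
python3 -c "
from station import workorder
print(workorder.sign_off())"
```

```text
the job is handed in; nothing more can be done
None
```

I folded the handle down on the cup side, pressed the tabs home in one full sweep of the rim (highest force read about 12 N), and handed the job in; the last pictures show the lid even and nothing displaced, but sign-off returned no verdict.

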